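# Check a gate-closer spring on its pull tester

### The arm

A 6-joint arm with a two-finger parallel gripper is mounted at the origin on the work surface. World frame = base frame: x ahead of the robot, y to its left, z up, the work surface at z = 0. Lengths are in mm, angles in rad, forces in N, time in s.
With the tool pointing down it reaches from about 275 to 825 mm from the base axis. Payload 5.2 kg.
Tool frame: the origin (TCP) lies at the very end of the fingers, on their centre line; the grasp point (between the pads) lies 19 mm behind it; z points along the fingers, y is the direction in which the jaws open and shut (so a half turn about z gives the same grasp; the last joint's range is limited). The gripper opens to 93 mm and grips with 3 to 60 N. Pads are 15 mm wide; open, the fingers measure 128 mm over their backs; the gripper's body (75 mm by 188 mm) begins 65 mm behind the grasp point.
Start: joints at [-0.203, 0.259, 1.535, -0, 1.348, -0.203], TCP at [550.005, 0.023, 218.653] pointing down, gripper open.
Joint ranges: [-3.14, 3.14], [-0.91, 2.08], [0.19, 2.58], [-1.22, 4.36], [0.22, 2.71], [-3.12, 3.12]. Speed limits (rad/s): [2.57, 2.57, 3.14, 3.14, 3.14, 3.14].

### API

Orientations are given as [roll, pitch, yaw] about the fixed x, y, z axes, in that order (R = Rz(yaw) Ry(pitch) Rx(roll)).
In Python, from bench import robot gives the robot as it stands. The module is installed in compiled form; this text tells all that it offers. Calls block until the motion is done:
- robot.move_ptp(position, orientation): joint-space move of the TCP to a pose.
- robot.move_linear(position, ori=None, speed=150, f_stop=None): straight line of the TCP; ori=None keeps the orientation; speed is the mean speed in mm/s. With f_stop (N) it stops when the force on the tool has changed by that much, and returns True; else False.
- robot.move_j(angles): joint-space move.
- robot.move_gripper(opening): opening from 0.0 (shut) to 1.0 (fully open); the grip force is fixed at half the most; returns when the fingers have stopped.
- robot.sleep(seconds).
- robot.inverse_kinematics(position, orientation): joint angles nearest the present ones, or None.
- robot.get_image(name): name is "scene" or "side" or "wrist"; returns a dict with "img" (420x560x3 uint8, blue, green, red), "fovy" (degrees; the focal length in pixels is half the picture's height over the tangent of half this angle, whatever the lens; pixels are square), "cx", "cy" (the principal point, pixels), "eye" and "orientation" of the camera in the world. Camera axes: x right, y down, z forward; pixel columns grow to the right and rows downward; lengths in mm; the calibration is good to about 2 mm. A picture is of the moment at which its call begins. There is no depth.
A pose or a line that the arm cannot do raises robot.MotionError and nothing moves.
- robot.hand_in(): hands the job in, once; it reports no verdict.
Readings, each from a call of its own:
- robot.current_t(): time.
- robot.current_qpos(): joint angles.
- robot.current_joint_vel(): joint speeds.
- robot.current_joint_efforts(): joint torques, N m.
- robot.current_tcp_pos(): TCP position.
- robot.current_eef_rot(): TCP orientation.
- robot.current_contact_force(): force on the tool from outside, world axes, zero at the start.
- robot.current_ft_torque(): the same for the moment, N m.
- robot.current_gripper_width(): opening from 0.0 (shut) to 1.0 (fully open).
Only numpy, scipy, OpenCV 4.12 (cv2) and the standard library are available. Lean on these libraries where they do the work, as an engineer would, in place of code of your own. Each camera call takes 0.05 s, during which the arm holds its last target. There are 200 camera calls.

### The job

Two sprung pull testers are bolted to the gate maker's bench, each with a gate-closer tube and an upright black grip; work the one with the fat tube. Pull its grip out, away from the tube, until it is level with the brass clip on the edge of the base, and hold it still there for two seconds. Then ease it slowly back all the way home without letting the spring snap it, and let go; leave the slim-tube tester alone.

Things in the scene. Friction and masses are not known exactly. Their poses are not given: they have to be found in the camera images.
- fat_grip (a point): Centre of the fat-tube tester's grip, 64 mm above the bench: upright black post, 24 mm diameter, 40 to 94 mm above the bench (top 7 mm flanged to 30 mm), on a 36 x 34 mm steel carriage. Its x axis points along the slide to the tube (44 mm diameter, 75 mm from the post's axis at home, top at 58 mm); pulling out is along -x, roughly towards the robot. z is up. The tester is fixed.
- fat_mark (a point): Top of the brass clip (14 x 14 x 14 mm) fixed along the +y edge of that tester's grey base plate (420 x 110 x 12 mm), 26 mm above the bench, 46 mm beside the slide's line. Axes parallel to the grip's. The grip is level with it when the post's axis has the same x along the slide: a pull of 60 to 120 mm from home, different each time.
- fat_slide (a joint): How far the grip of the fat-tube tester is pulled out, in m: 0 fully home, 0.15 at the far stop. The spring always pulls it home, with about 5 N at home rising to about 12 N at 120 mm. Let go from far out it snaps back at over 0.5 m/s.
- slim_slide (a joint): The same for the slim-tube tester, to be left at 0. It is the same but for its tube, 18 mm in diameter, and has its own grip and brass clip. Either tester may stand on the left or the right.

How it is judged:
By the outcome, as a careful person would: the job done as asked, in the order asked, and still so for the second after the job is handed in, with the robot touching nothing.
It also fails if it takes over 48 s, if anything falls off the work surface, if the arm or the gripper's body presses on something with over 40 N, if the wrist force passes 120 N, or if a joint passes its speed limit or range.

## Working session

There is one attempt and no reset: what is moved stays moved. The work goes in short steps, each a Python script; the robot and the scene stay as the last script left them, time stands still between calls to the robot, and variables do not carry over. Pictures are saved under pics/ and viewed, about 8 in all and at most 12, crops included, and the job is handed in when it is done.

```bash
mkdir -p pics; cat > h.py <<'E'
import numpy as np, cv2
from scipy.spatial.transform import Rotation as R
from bench import robot
def rot(o):
    o=np.array(o,float)
    return o if o.shape==(3,3) else R.from_euler('xyz',o).as_matrix()
def ray(c,u,v):
    f=c["img"].shape[0]/2/np.tan(np.radians(c["fovy"])/2)
    return np.array(c["eye"],float), rot(c["orientation"])@np.array([(u-c["cx"])/f,(v-c["cy"])/f,1])
def onz(c,u,v,z):
    e,d=ray(c,u,v); return e+d*(z-e[2])/d[2]
def proj(c,p):
    f=c["img"].shape[0]/2/np.tan(np.radians(c["fovy"])/2)
    q=rot(c["orientation"]).T@(np.array(p,float)-c["eye"]); return q[:2]/q[2]*f+[c["cx"],c["cy"]]
E
python3 - <<'E'
from h import *
import pickle
for n in("scene","side"):
    c=robot.get_image(n); pickle.dump(c,open(n+".pkl","wb")); cv2.imwrite(f"pics/{n}0.png",c["img"])
    print(n,c["eye"],c["orientation"],c["fovy"],c["cx"],c["cy"])
print(robot.current_t(),robot.current_eef_rot())
E
```

```text
scene [ 966.8728773  -426.890977    700.80453373] [-2.384697    0.0079721   0.75117996] 45.379431405171964 285.76888150642844 210.93547779159107
side [ 250.81947232 -672.86321333  577.77136658] [-2.14232626  0.00389068 -0.43553917] 48.95456302341377 277.4241741109549 211.11823087174383
0.1 [-3.14000863e+00 -3.43460759e-04  1.57078533e+00]
```

View pics/scene0.png

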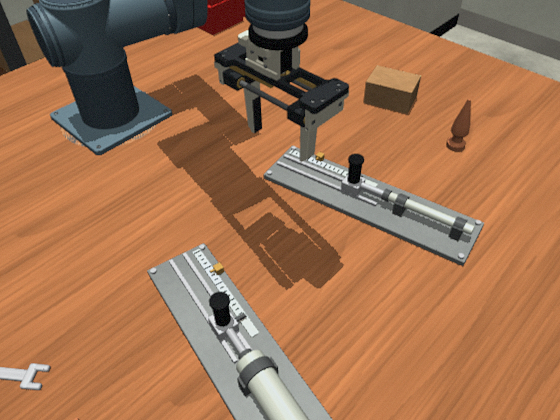

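View pics/side0.png

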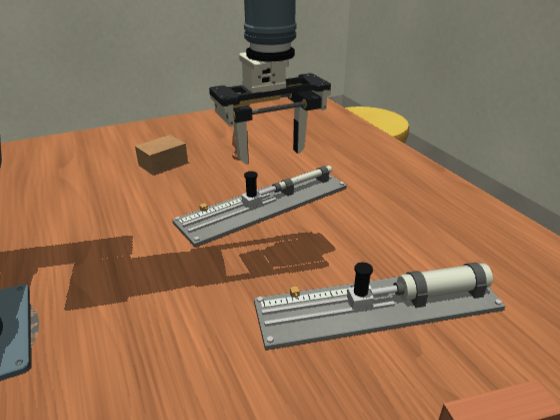

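Fat-tube tester: the near one (scene: post top ~(219,300), clip ~(219,268); side: post top ~(363,268), clip ~(295,292)). The slim one is the other, further to the left. Next I measure precisely.

```bash
python3 - <<'E'
from h import *
import pickle
S=pickle.load(open("scene.pkl","rb"));D=pickle.load(open("side.pkl","rb"))
a=cv2.resize(S["img"][240:340,145:275],None,fx=5,fy=5,interpolation=cv2.INTER_CUBIC)
b=cv2.resize(D["img"][255:345,250:390],None,fx=5,fy=5,interpolation=cv2.INTER_CUBIC)
cv2.imwrite("pics/ca.png",a);cv2.imwrite("pics/cb.png",b)
for n,c,(u0,u1,v0,v1) in(("scene",S,(205,235,258,280)),("side",D,(285,305,282,300))):
    hsv=cv2.cvtColor(c["img"],cv2.COLOR_BGR2HSV)
    m=np.zeros(hsv.shape[:2],np.uint8); m[v0:v1,u0:u1]=cv2.inRange(hsv,(12,120,60),(30,255,255))[v0:v1,u0:u1]
    ys,xs=np.nonzero(m);print(n,"clip",len(xs),xs.mean(),ys.mean(),xs.min(),xs.max(),ys.min(),ys.max())
for n,c,(u0,u1,v0,v1) in(("scene",S,(200,240,285,330)),("side",D,(345,385,258,305))):
    g=c["img"].max(2); m=(g<60)[v0:v1,u0:u1]
    for i,r in enumerate(m):
        x=np.nonzero(r)[0]
        if len(x): print(n,v0+i,x.min()+u0,x.max()+u0,len(x))
E
```

```text
scene clip 319 225.26332288401255 266.5297805642633 210 234 258 279
side clip 230 294.03478260869565 287.62608695652176 285 304 282 296
scene 292 218 224 5
scene 293 215 224 10
scene 294 213 226 14
scene 295 212 226 15
scene 296 211 228 18
scene 297 211 228 18
scene 298 210 228 19
scene 299 210 228 19
scene 300 210 228 19
scene 301 210 229 20
scene 302 210 229 20
scene 303 210 228 19
scene 304 210 228 19
scene 305 210 228 19
scene 306 211 228 18
scene 307 212 228 17
scene 308 212 228 17
scene 309 213 228 16
scene 310 213 228 16
scene 311 213 228 16
scene 312 214 228 15
scene 313 214 228 15
scene 314 214 229 16
scene 315 214 229 16
scene 316 215 229 15
scene 317 215 229 15
scene 318 215 230 16
scene 319 215 230 16
scene 320 216 238 16
scene 321 216 229 14
scene 322 216 228 13
scene 323 216 228 13
scene 324 217 227 11
scene 325 219 226 8
scene 326 223 223 1
side 263 358 367 10
side 264 357 369 13
side 265 356 370 15
side 266 355 371 17
side 267 355 371 17
side 268 355 372 18
side 269 355 372 18
side 270 355 372 18
side 271 356 372 17
side 272 356 371 16
side 273 356 370 15
side 274 356 370 15
side 275 356 369 14
side 276 356 369 14
side 277 355 369 15
side 278 355 369 15
side 279 355 368 14
side 280 355 368 14
side 281 355 369 15
side 282 355 368 14
side 283 355 368 14
side 284 354 368 15
side 285 354 368 15
side 286 354 367 14
side 287 354 367 14
side 288 354 367 14
side 289 354 368 15
side 290 347 367 15
side 291 354 367 14
side 292 354 367 14
side 293 355 367 13
side 294 356 366 11
side 295 358 365 8
side 296 360 363 4
```

View pics/ca.png

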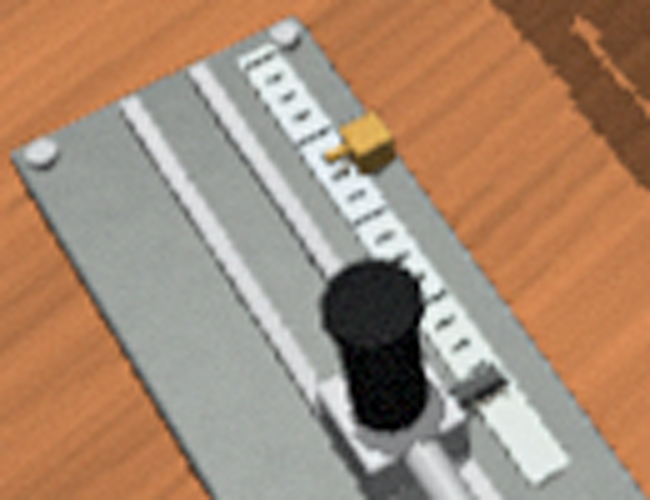

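View pics/cb.png

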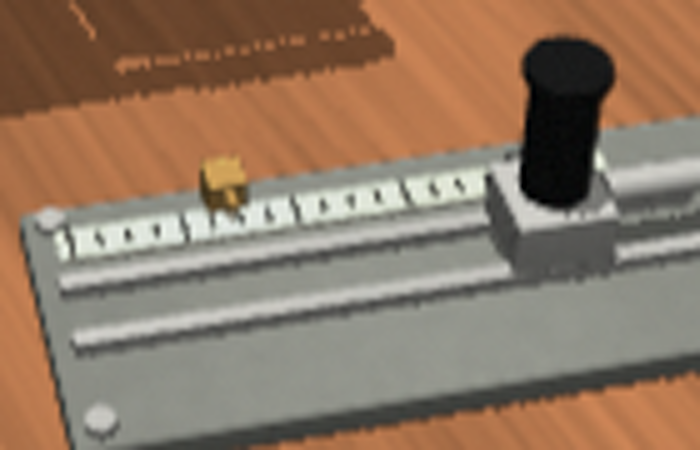

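The crops show the clip's top at scene (218.2,265.7) / side (294.4,288.5), the post top at (219.2,300) / (363.5,268), and both rails and screws clearly.

```bash
python3 - <<'E'
from h import *
import pickle
S=pickle.load(open("scene.pkl","rb"));D=pickle.load(open("side.pkl","rb"))
def tri(p,q):
    (e,d),(g,h)=ray(S,*p),ray(D,*q); A=np.stack([d,-h],1); t=np.linalg.lstsq(A,g-e,rcond=None)[0]
    a,b=e+d*t[0],g+h*t[1]; return ((a+b)/2).round(1),(a-b).round(1)
print("post top z94",onz(S,219.3,299.6,94),onz(D,363.5,268,94),tri((219.3,299.6),(363.5,268)))
print("clip z26",onz(S,218.2,265.8,26),onz(D,294.3,288.4,26),tri((218.2,265.8),(294.3,288.4)))
# carriage/plate screws, z~15
for n,c,ps in(("S",S,[(202,247),(153,270.6)]),("D",D,[(259.7,298.6),(270,338.7)])):
    print("screw",n,[onz(c,*p,13).round(1)[:2] for p in ps])
# screw blobs and clip blobs by colour
for n,c in(("S",S),("D",D)):
    hsv=cv2.cvtColor(c["img"],cv2.COLOR_BGR2HSV)
    w=cv2.inRange(hsv,(0,0,185),(180,40,255)); k,_,st,ce=cv2.connectedComponentsWithStats(w)
    for i in range(1,k):
        if 8<st[i,4]<60: print(n,"white",ce[i].round(1),st[i,4],onz(c,*ce[i],14).round(1)[:2])
    m=cv2.inRange(hsv,(16,100,90),(30,255,255)); k,_,st,ce=cv2.connectedComponentsWithStats(m)
    for i in range(1,k):
        if 20<st[i,4]<200: print(n,"brass",ce[i].round(1),st[i])
# dir from plate long edges in side picture: grey mask min-area rect on ground-projected contour
    g=cv2.inRange(hsv,(0,0,50),(180,60,185))
    k,l,st,ce=cv2.connectedComponentsWithStats(g); i=l[235 if n=="S" and 0 else (330 if n=="D" else 300), 310 if n=="D" else 180]
    if i:
        cs=max(cv2.findContours((l==i).astype(np.uint8),0,2)[0],key=cv2.contourArea)[:,0]
        P=np.array([onz(c,*p,12)[:2] for p in cs],np.float32); r=cv2.minAreaRect(P); print(n,"rect",r,len(P))
E
```

```text
post top z94 [ 621.08107878 -202.57324964   94.        ] [ 620.84086245 -204.79020088   94.        ] (array([ 621.3, -203.2,   93.4]), array([-0.6,  1.3,  0.8]))
clip z26 [ 530.88186886 -133.95856906   26.        ] [ 531.8795997  -133.94836525   26.        ] (array([ 531.5, -134.5,   26.7]), array([-0.1,  0.3,  0.2]))
screw S [array([ 470.3, -120.1]), array([ 448.6, -210.3])]
screw D [array([ 472. , -118.9]), array([ 451.2, -209.2])]
S white [243.1  34. ] 43 [-37.6 464.4]
S white [472.2  36.4] 16 [445.9 883.3]
S white [449.   38.6] 13 [404.8 829. ]
S white [294.6 152.8] 38 [418.6 179.5]
S white [291.5 157.3] 33 [423.6 164.5]
S white [268.8 171.3] 10 [419.  101.2]
S white [362.7 178.7] 9 [572.7 212.5]
S white [393.2 195.2] 32 [644.5 214.6]
S white [367.3 199.4] 32 [614.6 171.8]
S white [478. 221.] 13 [797.6 264.2]
S white [468.4 226.6] 54 [791.6 240. ]
S white [201.6 245.6] 17 [ 468.  -118.9]
S white [195.6 250.6] 14 [ 468.9 -133.4]
S white [460.9 254.6] 17 [814.4 172.9]
S white [152.7 269.6] 20 [ 447.3 -209.7]
S white [234.7 322.1] 20 [ 624.1 -184.3]
S brass [390.5  78.2] [387  74   
[... 550 characters left out ...]
.6] 9 [536.3 202.6]
D white [221.3 205.8] 44 [511.5 198.7]
D white [211.8 209.2] 12 [486.8 193.9]
D white [201.7 213.2] 22 [461.3 187.7]
D white [189.7 217.1] 51 [432.5 183.6]
D white [188.5 221.6] 10 [425.1 167.5]
D white [193.  227.5] 10 [427.6 141.3]
D white [353.7 294.2] 57 [ 626.  -180.4]
D white [259.4 297.9] 11 [ 471.8 -118. ]
D white [262.1 303.7] 11 [ 470.4 -133.2]
D white [498.1 300.8] 10 [ 842.9 -300.5]
D white [383.4 303.4] 23 [ 659.7 -221.4]
D white [269.5 338. ] 14 [ 450.7 -208.4]
D brass [203.4 205.7] [200 203   7   7  30]
D brass [294.3 290.3] [290 286   9  11  64]
D rect ((666.468017578125, -214.89849853515625), (123.99076080322266, 445.1591491699219), 76.88046264648438) 315
```

Fat post at about (621.1, -203.6), slide heading -13.2°, and the clip is about 103 mm out with a 47 mm lateral offset (spec 46, consistent). I grip with the jaws along the slide, half open, so the hold can't slip.

```bash
cat >> h.py <<'E'
th=np.radians(-13.2); X=np.array([np.cos(th),np.sin(th),0]); Y=np.array([-X[1],X[0],0])
P0=np.array([621.1,-203.6,0]); C=np.array([531.4,-134.3,0]); ORI=[np.pi,0,np.pi/2+th]
E
python3 - <<'E'
from h import *
robot.move_gripper(0.62)
robot.move_ptp(P0+[0,0,130],ORI)
robot.move_linear(P0+[0,0,47],speed=80,f_stop=10)
print(robot.current_tcp_pos(),robot.current_contact_force())
robot.move_gripper(0.0)
print(robot.current_gripper_width()*93,robot.current_tcp_pos(),robot.current_contact_force(),robot.current_t())
for n in("scene","side"):
    c=robot.get_image(n); cv2.imwrite(f"pics/{n}1.png",c["img"])
a=cv2.imread("pics/scene1.png")[200:360,120:320];b=cv2.imread("pics/side1.png")[200:360,240:440]
cv2.imwrite("pics/g1.png",cv2.resize(np.hstack([a,b]),None,fx=2,fy=2,interpolation=cv2.INTER_CUBIC))
E
```

```text
[ 621.5756657  -203.86238283   47.67612619] [-0.69226058  0.29787753  0.59260433]
28.431772340538323 [ 620.4535293  -203.46176582   47.14849756] [-4.45842405  2.17683745  4.02849516] 3.5667
```

View pics/g1.png

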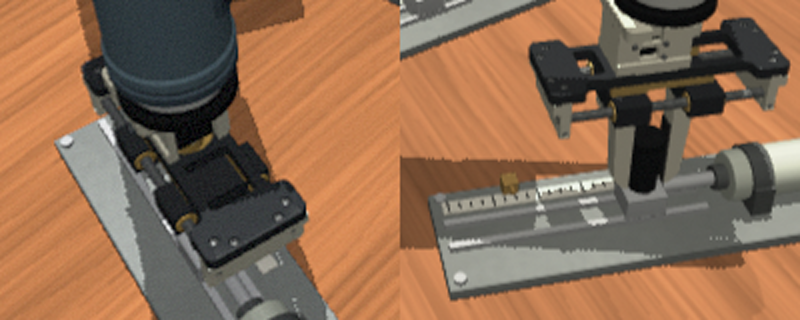

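```bash
python3 - <<'E'
from h import *
import pickle
home=robot.current_tcp_pos(); print(robot.current_gripper_width()*93,home)
np.save("home.npy",home)
def to(d,sp,z=47):
    p=home-X*d; p[2]=z; robot.move_linear(p,speed=sp)
to(102.5,50)
robot.sleep(.2); p=np.array(robot.current_tcp_pos())
print((p-home)@X,(p-home)@Y,p,robot.current_contact_force(),robot.current_gripper_width()*93,robot.current_t())
for n in("scene","side"):
    c=robot.get_image(n); pickle.dump(c,open(n+"2.pkl","wb")); cv2.imwrite(f"pics/{n}2.png",c["img"])
b=cv2.imread("pics/side2.png")[210:350,230:430]
cv2.imwrite("pics/g2.png",cv2.resize(b,None,fx=4,fy=4,interpolation=cv2.INTER_CUBIC))
E
```

```text
28.48011587837093 [ 620.4405971  -203.44518786   47.09938849]
-98.705328655573 -0.11763844001782017 [ 524.31630867 -181.02027048   47.22282973] [10.77217354 -0.32479927 -5.18442884] 28.245762729252732 6.0833
```

View pics/g2.png

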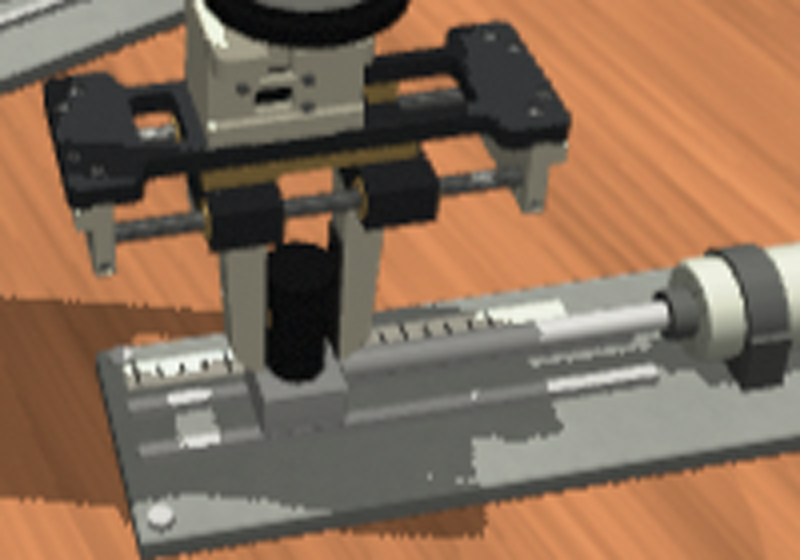

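The side view shows the post held between the fingers on the pulled-out carriage, with the clip hidden behind the fingers. The arm sags about 4 mm under the spring, so I check the travel from the post's base and carriage in the two images.

```bash
python3 - <<'E'
from h import *
import pickle
A=pickle.load(open("side.pkl","rb"));B=pickle.load(open("side2.pkl","rb"))
for nm,a,b,z in(("base",(361.3,296.3),(304.2,305.3),40),("carr",(352.4,307.4),(295.5,318),14)):
    d=onz(A,*a,z)-onz(B,*b,z); print(nm,d@X,d@Y)
g=B["img"].max(2)
for v in range(268,307,2):
    x=np.nonzero(g[v,290:325]<45)[0]+290
    if len(x): print(v,x.min(),x.max(),len(x))
# travel from shaft-midline at a given world height: predicted image midlines
for d in(96,98.7,101,103): print(d,[proj(B,P0-X*d+[0,0,z]).round(1) for z in(40,55,94)])
print([proj(A,P0+[0,0,z]).round(1) for z in(40,55,94)])
E
```

```text
base 98.71728665754553 0.6432092820994041
carr 100.64201816107874 3.7587477020634577
268 290 313 11
270 290 314 12
272 299 314 15
274 297 314 18
276 297 314 18
278 297 314 18
280 297 314 18
282 297 314 18
284 297 314 18
286 297 314 18
288 298 314 17
290 298 314 17
292 296 314 19
294 296 313 17
296 296 313 16
298 296 310 15
300 296 310 15
302 298 309 12
304 301 307 7
96 [array([305.1, 300.6]), array([305.4, 293.8]), array([306.1, 275.6])]
98.7 [array([303.5, 300.8]), array([303.8, 294.1]), array([304.4, 275.8])]
101 [array([302.2, 301. ]), array([302.4, 294.3]), array([303., 276.])]
103 [array([301. , 301.2]), array([301.2, 294.5]), array([301.8, 276.2])]
[array([360.1, 292.3]), array([361. , 285.6]), array([363.2, 267.5])]
```

Encoder and image agree (98.7 mm). Camera needs 103.1 mm; clip minus TCP gives 102.5. I aim for 102.9, hold, then ease home.

```bash
python3 - <<'E'
from h import *
home=np.load("home.npy")
tr=lambda:-(np.array(robot.current_tcp_pos())-home)@X
cmd=102.5
def to(d,sp):
    p=home-X*d; p[2]=47; robot.move_linear(p,speed=sp)
for _ in range(2):
    e=102.9-tr()
    if abs(e)<.3: break
    cmd+=e; to(cmd,15); robot.sleep(.3); print("travel",tr(),"cmd",cmd)
t=robot.current_t()
for _ in range(3): robot.sleep(.9); print("hold",robot.current_t()-t,tr(),np.round(robot.current_contact_force(),1))
to(50,20); print(tr())
to(-1.2,20); robot.sleep(.3)
print("home",tr(),np.round(robot.current_contact_force(),1),robot.current_gripper_width()*93,robot.current_t())
E
```

```text
travel 102.84805727327476 cmd 106.68931754733876
hold 0.9000000000000004 102.84573805561548 [10.3 -0.9 -6.1]
hold 1.7999999999999998 102.81788216784129 [11.1 -0.6 -5.9]
hold 2.7 102.87483732680333 [ 9.5 -0.9 -6.5]
47.02081730131625
home 0.07614355883222028 [-1.9  1.5  6.3] 28.238887608619944 15.6083
```

```bash
python3 - <<'E'
from h import *
robot.move_gripper(0.62)
p=np.array(robot.current_tcp_pos()); robot.move_linear(p+[0,0,120],speed=100)
p=np.array(robot.current_tcp_pos()); robot.move_ptp([450,0,300],[np.pi,0,np.pi/2])
print(robot.current_t(),robot.current_contact_force())
S=robot.get_image("scene");D=robot.get_image("side")
import pickle
D0=pickle.load(open("side.pkl","rb"))
for c in(D0,D):
    g=c["img"].max(2)
    for v in(280,286): x=np.nonzero(g[v,345:385]<60)[0]+345; print(v,x.min(),x.max())
print("slim diff",[int(cv2.absdiff(D["img"],D0["img"])[165:215,240:262].max())])
cv2.imwrite("pics/end.png",D["img"])
E
```

```text
18.7833 [ 0.00451647  0.32648253 -0.40486127]
280 355 368
286 354 367
280 355 368
286 354 367
slim diff [10]
```

View pics/end.png

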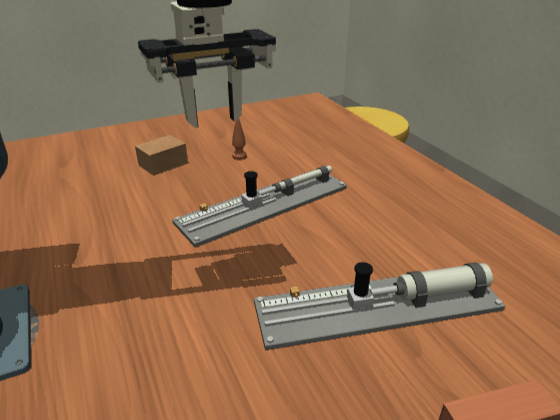

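The fat grip is back at exactly its starting pixels (post columns 355–368 at row 280), the slim tester is unchanged, and the arm is clear.

```bash
python3 -c "
from bench import robot
robot.hand_in(); print(robot.current_t())"
```

```text
the job is handed in; nothing more can be done
the job is handed in; nothing more can be done
```

The job is done and handed in; the robot's clock read 18.8 s just before, against the 48 s limit. I pulled the fat-tube grip out to the brass clip and held it 2.7 s, with arm readings at 102.8–102.9 mm. I then eased it home at about 20 mm/s, pressed it lightly against its stop, and let go.

- **Home and slim tester:** in the last side picture the fat grip's post is at the same pixels as before the pull. The slim tester is unchanged and the arm is clear of everything.
- **Pull distance:** my two estimates differed slightly: 103.1 mm from the cameras and 102.5 mm from the arm's position while gripping. I aimed between them, at 102.9 mm.
- **Not seen directly:** the fingers hid the clip in the pulled-out pictures, so I could not see the grip level with it. A picture at the first stop, before the final 4 mm correction, agreed with the arm reading of 98.7 mm at the post's base. A rougher estimate from the carriage corner gave 100.6 mm.
- **Grip width:** the gripper read about 28 mm on the 24 mm post throughout. I did not explain this, but the grip did not slip.

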